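# Push the specimen carriers home and shut the keeper

### The arm

A 6-joint arm with a two-finger parallel gripper is mounted at the origin on the work surface. World frame = base frame: x ahead of the robot, y to its left, z up, the work surface at z = 0. Lengths are in mm, angles in rad, forces in N, time in s.
With the tool pointing down it reaches from about 400 to 925 mm from the base axis. Payload 12.5 kg.
Tool frame: the origin (TCP) lies on the front face of the gripper's body, between the roots of the fingers; the fingertips stand 78 mm ahead of it and the grasp point (between the pads) lies 59 mm ahead of it (env.nose_length is the distance from the TCP to the fingertips, in mm); z points along the fingers, y is the line along which they close (so a half turn about z gives the same grasp; the last joint's range is limited). The gripper opens to 95 mm and grips with 3 to 60 N. Pads are 20 mm wide; open, the fingers measure 119 mm over their backs; the gripper's body (75 mm by 180 mm) begins 59 mm behind the grasp point.
Start: joints at [1.163, 0.491, 1.559, -0, 1.092, -0.106], TCP at [185.755, 596.769, 292.261] pointing down, gripper open.
Joint ranges: [-3.1, 3.1], [-0.84, 2.19], [0.05, 2.79], [-1.13, 4.28], [0.06, 2.93], [-2.69, 2.69]. Speed limits (rad/s): [2.22, 2.22, 2.79, 3.14, 3.14, 3.14].

### API

Orientations are given as [roll, pitch, yaw] about the fixed x, y, z axes, in that order (R = Rz(yaw) Ry(pitch) Rx(roll)).
In Python, from cell import env gives the robot as it stands.
- The arm moves only by the tool jog_arm, never from a script. Its argument "motion" is a list of rows, each a list of 7 numbers: the turn, a rotation vector about the tool's x, y, z in degrees, then the shift along the tool's x, y, z in mm, then the finger opening in mm, from 0 to 95.1. In form: [[wx, wy, wz, x, y, z, hand], ...]. A call has 1 to 10 rows; each row shifts and turns the commanded pose from where the row before left it, along the tool's axes as they then stand; what a row does not reach is not made up. A row lasts 1/8 s, in which the tool goes at most 62.5 mm and 10.7 degrees, less where a joint would pass 70% of its speed; a pose out of reach is approached as far as the arm can. A call is refused whole if a number of a shift passes 62.5 or a number of a turn 10.7, either way. A call with a gripper value outside its range is refused whole. The fingers move at their own pace and stop on an object; the grip force is fixed at half the most. Time passes only in rows, so rows that do not move let the fingers close. It gives the time, the measured TCP pose, the force, the opening and the grip force at its end, in the units of the state.
- env.state(): the state, without advancing time (a new reading comes with each control period).
- env.read_camera(name): name is "scene" or "top"; returns a dict with "color" (400x640x3 uint8, red, green, blue), "z_map" (400x640 float32, mm along the optical axis (not along the pixel's ray), 0 where there is no reading), "camera_matrix" (3x3 intrinsics, pixels), "world_to_cam" (4x4, takes a point from world to camera coordinates). Camera axes: x right, y up, looking along -z (the intrinsics and any distortion apply to the point x, -y, -z); pixel columns grow to the right and rows downward; lengths in mm; the calibration is good to about 2 mm. A picture is of the moment at which its call begins.
- env.job_done(): hands the job in; it is judged then, once.
Trained networks look in the newest picture that a camera, given by its name, has taken for a name from the list of things; names that differ only in an ending like _2 or _b are one class to them, and where a whole thing is asked for, a point or a joint stands for the part that bears it (a point fixed in the world has none). Each returns a list of dicts, best first, with "score" (0 to 1); they miss things now and then, are a little off and sometimes report something else, mostly with a low value. They report only what shows in the picture. A call takes as long as a camera call. They do not tell look-alikes from the thing itself.
- env.recognise(camera, thing): "location" ([column, row] in pixels, amid what is visible of it).
The state is a dict: "t": time; "joints": joint angles; "qvel": joint speeds; "tau": joint torques, N m; "eef_pos": TCP position; "tcp_rot": TCP orientation; "ft_force": force on the tool from outside, world axes, zero at the start; "moment": the same for the moment, N m; "opening": opening from 0.0 (shut) to 1.0 (fully open); "grip_force": force on a finger pad.
Only numpy, scipy, OpenCV 4.12 (cv2) and the standard library are available. Lean on these libraries where they do the work, as an engineer would, in place of code of your own. Each camera call takes 0.05 s, during which the arm holds its last target. There are 200 camera calls.

### The job

With the fingertips, push the row of four specimen carriers along its rail from the rear, as one train, until it is fully home against the end stop, then push the sliding keeper all the way in behind it. Do not grasp or lift anything, keep the carriers upright and the row together, and leave the other things on the bench where they are.

Things in the scene. Friction and masses are not known exactly. Their poses are not given: they have to be found in the camera images.
- rail: Carrier rail: aluminium channel on a white base plate 120 x 380 x 8 mm, fixed to the bench; place and yaw (to 0.35 rad) vary. Origin: centre of the plate's underside; z up, y along the channel to the end stop. Channel floor 12 mm above the bench, 42 mm wide; walls 6 mm thick, tops 22 mm above the bench. It runs from y = -185 mm (open end, behind the row) to the stop at +160 mm.
- stop_face (a point): Centre of the end stop's face that the leading carrier must meet, 27 mm above the bench, at rail (0, +160 mm); a steel block 60 mm wide, top 44 mm above the bench. Axes as the rail's. The row of four touching carriers, 176 mm long, starts 50 to 110 mm short of it. Fully home, the carriers' centres are at rail y = +138, +94, +50 and +6 mm.
- home_rear (a point): Middle of the rear face of the last carrier when the row is fully home: rail (0, -16 mm), 27 mm above the bench. Axes as the rail's; the point does not move with the carriers.
- keeper (a joint): Sliding keeper: steel bar across the rail, 12 mm wide, 24 to 32 mm above the bench, at rail y = -26 mm, in a dark guide on the robot's (-x) side. In m: 0 drawn out, 0.052 fully in at its limit, the bar across the channel 4 mm behind a row that is home; carriers not home block it. Slides along rail +x, friction 1.5 N, stays where left. Starts at 0 to 0.010.
- keeper_tab (a point): Centre of the outer (-x) face of the keeper's upright push tab, a steel plate 30 mm wide along rail y, 8 mm thick, 16 to 56 mm above the bench; the point is 36 mm above the bench, at rail y = -26 mm and rail x = -114 mm with the keeper at 0, -62 mm fully in. Axes as the rail's; push along +x.
- carrier_disc: Specimen carrier: black plastic block 40 (x) x 44 (y, along the rail) x 30 mm high, about 90 g, with a flat stepped fossil disc (28 mm across) fixed on top (up to 20 mm more, all within 18 mm of the centre in x, 14 mm in y). Origin: centre of its underside, z up. It stands in the rail in line with it; its place in the row of four changes from run to run.
- carrier_tooth: Specimen carrier: black plastic block 40 (x) x 44 (y, along the rail) x 30 mm high, about 90 g, with an upright pointed fossil tooth fixed on top (up to 20 mm more, all within 18 mm of the centre in x, 14 mm in y). Origin: centre of its underside, z up. It stands in the rail in line with it; its place in the row of four changes from run to run.
- carrier_bone: Specimen carrier: black plastic block 40 (x) x 44 (y, along the rail) x 30 mm high, about 90 g, with a short lying bone with two knobbed ends fixed on top (up to 20 mm more, all within 18 mm of the centre in x, 14 mm in y). Origin: centre of its underside, z up. It stands in the rail in line with it; its place in the row of four changes from run to run.
- carrier_stone: Specimen carrier: black plastic block 40 (x) x 44 (y, along the rail) x 30 mm high, about 90 g, with a lump of grey stone made of two rounded bumps fixed on top (up to 20 mm more, all within 18 mm of the centre in x, 14 mm in y). Origin: centre of its underside, z up. It stands in the rail in line with it; its place in the row of four changes from run to run.
- vial: Bystander, to be left where it is: small amber glass vial, 24 mm across, 50 mm high, standing on the robot's side of the rail near its open end. Origin at the centre of its underside.
- eyepiece: Bystander, to be left where it is: black microscope eyepiece, 48 mm across, 35 mm high, on the robot's side of the rail near the stop end. Origin at the centre of its underside.
- parts_box: Bystander, to be left where it is: flat blue box with a clear top, 90 x 130 x 30 mm, beyond the rail. Origin at the centre of its underside.
- solvent: Bystander, to be left where it is: white solvent bottle with black cap, 40 mm across, 75 mm high, beyond the rail. Origin at the centre of its underside.
- foam_block: Bystander, to be left where it is: white foam block 80 x 120 x 50 mm with picks stuck upright in it to about 150 mm, to the right. Origin at the centre of its underside.
- beaker: Bystander, to be left where it is: glass beaker, 60 mm across, 70 mm high, to the right. Origin at the centre of its underside.
- brush: Bystander, to be left where it is: brush lying on the bench, to the right. Origin at the centre of its underside, z up.
Mind the look-alikes: they are no part of the job. Leave any purple or red look-alike of the carrier_stone alone. What is shaped like the carrier_disc but red is not meant.

How it is judged:
By the outcome, as a careful person would: the job done as asked, in the order asked, and still so for the second after the job is handed in, with the robot touching nothing.
It also fails if it takes over 45 s, if anything falls off the work surface, if the arm or the gripper's body presses on something with over 40 N, if the wrist force passes 120 N, or if a joint passes its speed limit or range.

## Working session

There is one attempt and no reset: what is moved stays moved. The work goes in short steps, Python scripts to look and compute and a tool call to move; the robot and the scene stay as the last step left them, time stands still between calls to the robot, and variables do not carry over. Pictures are saved under pics/ and viewed, at most 10 in all, crops included, and the job is handed in when it is done.

Besides the shell and the picture viewer there is one more tool, called after "Call:" by a JSON object that holds its "method" and its "body". jog_arm: Moves the arm, as the interface text tells. Its arguments: {"type":"object","properties":{"motion":{"type":"array"}},"required":["motion"]}

```bash
mkdir -p pics; cat > h.py <<'E'
import numpy as np, cv2
from cell import env
def unproj(c,px):
    K=c["camera_matrix"];z=c["z_map"];u,v=px
    d=z[int(round(v)),int(round(u))]
    p=np.array([(u-K[0,2])/K[0,0]*d,-(v-K[1,2])/K[1,1]*d,-d,1])
    return (np.linalg.inv(c["world_to_cam"])@p)[:3]
def cloud(c):
    K=c["camera_matrix"];z=c["z_map"];v,u=np.mgrid[:z.shape[0],:z.shape[1]]
    P=np.stack([(u-K[0,2])/K[0,0]*z,-(v-K[1,2])/K[1,1]*z,-z,np.ones_like(z)],-1)
    return (P@np.linalg.inv(c["world_to_cam"]).T)[...,:3]
E
python3 - <<'E'
from h import *
for n in("top","scene"):
    c=env.read_camera(n); cv2.imwrite(f"pics/{n}0.png",c["color"][...,::-1]); np.savez(f"{n}0.npz",**c)
    print(n,c["camera_matrix"].round(1).tolist())
    for t in["rail","keeper","keeper_tab","carrier_disc","carrier_tooth","carrier_bone","carrier_stone","vial","eyepiece"]:
        for r in env.recognise(n,t)[:2]:
            print(t,round(r["score"],2),np.round(r["location"]),unproj(c,r["location"]).round())
s=env.state();print(s["tcp_rot"],s["eef_pos"],s["t"],s["opening"])
E
```

```text
top [[480.5, 0.0, 327.0], [0.0, 480.5, 199.6], [0.0, 0.0, 1.0]]
rail 0.66 [272. 189.] [542. 141.   7.]
keeper 0.38 [287. 200.] [502.  90.  30.]
keeper_tab 0.6 [287. 203.] [492.  88.  32.]
carrier_disc 0.61 [259. 183.] [557. 180.  54.]
carrier_disc 0.57 [215. 234.] [387. 324.  45.]
carrier_tooth 0.48 [296. 172.] [595.  58.  50.]
carrier_bone 0.66 [284. 177.] [577.  97.  58.]
carrier_bone 0.59 [286. 205.] [488.  94.   1.]
carrier_stone 0.71 [280. 239.] [370. 111.  43.]
carrier_stone 0.61 [309. 240.] [369.  14.  40.]
vial 0.57 [323. 198.] [507. -32.  51.]
eyepiece 0.66 [253. 219.] [438. 206.  -5.]
scene [[462.5, 0.0, 320.3], [0.0, 462.5, 203.4], [0.0, 0.0, 1.0]]
rail 0.67 [352. 272.] [585. 154.  17.]
keeper 0.42 [349. 233.] [493.  76.  28.]
keeper 0.38 [312. 216.] [522. -34.  43.]
keeper_tab 0.68 [335. 261.] [598. 109.  39.]
keeper_tab 0.57 [352. 228.] [485.  78.  46.]
carrier_disc 0.7 [446. 258.] [395. 326.  31.]
carrier_disc 0.55 [367. 267.] [565. 186.  50.]
carrier_tooth 0.56 [321. 250.] [600.  63.  48.]
carrier_bone 0.67 [334. 259.] [596. 103.  43.]
carrier_stone 0.78 [352. 259.] [575. 144.  57.]
carrier_stone 0.71 [386. 214.] [379. 119.  38.]
vial 0.49 [312. 215.] [520. -35.  43.]
eyepiece 0.48 [397. 252.] [453. 211.  13.]
[3.14151248e+00 2.48382719e-05 2.83975865e+00] [185.77018789 596.74516822 292.27612138] 1.0 1.002390585272354
```

View pics/top0.png

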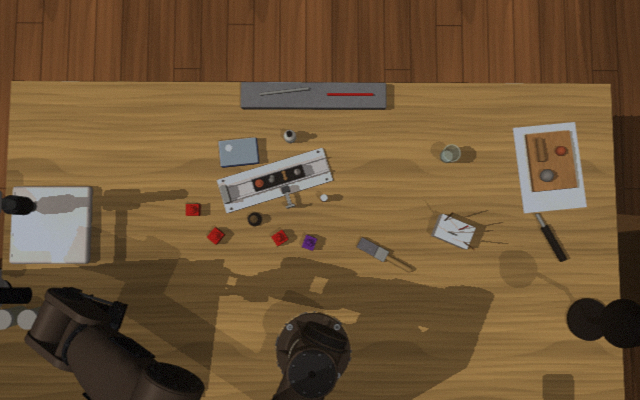

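View pics/scene0.png

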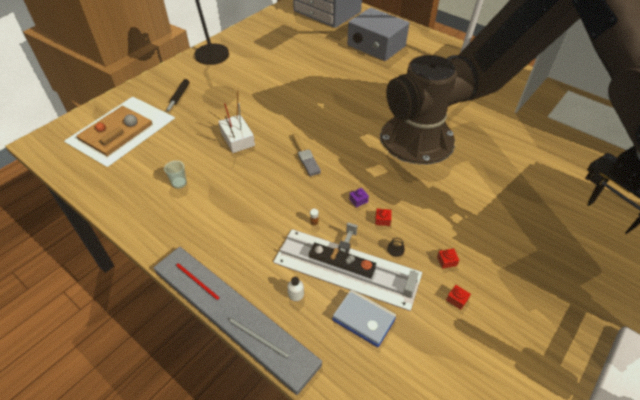

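The top view shows the rail plate around (275,181), with the stop at left (226,192), the keeper tab at about (290,203), and red/purple decoys to the lower left. Next I'll fit the rail pose precisely.

```bash
cat >> h.py <<'E'
def ray_at(c,uv,z):
    K=c["camera_matrix"];M=np.linalg.inv(c["world_to_cam"]);uv=np.atleast_2d(uv).astype(float)
    d=np.stack([(uv[:,0]-K[0,2])/K[0,0],-(uv[:,1]-K[1,2])/K[1,1],-np.ones(len(uv))],1)@M[:3,:3].T
    o=M[:3,3];return o+d*((z-o[2])/d[:,2])[:,None]
def proj(c,P):
    P=np.atleast_2d(P);q=P@c["world_to_cam"][:3,:3].T+c["world_to_cam"][:3,3]
    K=c["camera_matrix"];return np.stack([K[0,0]*q[:,0]/-q[:,2]+K[0,2],K[1,1]*-q[:,1]/-q[:,2]+K[1,2]],1)
def r2w(pose,p):
    x,y,a=pose;p=np.atleast_2d(p);R=np.array([[np.cos(a),-np.sin(a)],[np.sin(a),np.cos(a)]])
    return np.c_[p[:,:2]@R.T+[x,y],p[:,2]]
def overlay(c,pose,name,extra=[],f=5,roi=None):
    im=c["color"][...,::-1].copy();u0,v0,u1,v1=roi
    im=cv2.resize(im[v0:v1,u0:u1],None,fx=f,fy=f,interpolation=cv2.INTER_CUBIC)
    def L(pts,col):
        q=(proj(c,r2w(pose,pts))+.5-[u0,v0])*f-.5;cv2.polylines(im,[np.round(q).astype(int)],True,col,1)
    L([[-60,-190,8],[60,-190,8],[60,190,8],[-60,190,8]],(0,255,0))
    L([[-30,160,44],[30,160,44]],(0,255,255))
    for k,col in extra:L(k,col)
    cv2.imwrite(name,im)
E
python3 - <<'E'
from h import *
ps=[]
for n in("top","scene"):
    c=dict(np.load(n+"0.npz"));hsv=cv2.cvtColor(c["color"],cv2.COLOR_RGB2HSV)
    # world xy of each pixel at z=8, crop to rail area
    v,u=np.mgrid[:400,:640];W=ray_at(c,np.c_[u.ravel(),v.ravel()],8).reshape(400,640,3)
    th=.27;d=W[...,:2]-[560,125];e=np.abs(d@[np.cos(th),np.sin(th)]);g=np.abs(d@[-np.sin(th),np.cos(th)])
    m=((e<90)&(g<215)&(hsv[...,1]<70)&(hsv[...,2]>70)).astype(np.uint8)
    k,l,s,_=cv2.connectedComponentsWithStats(m);i=1+s[1:,4].argmax();m=(l==i)
    # filled hull boundary
    pts=np.c_[u[m],v[m]].astype(np.float32)
    P=np.concatenate([ray_at(c,pts+o,8)[:,:2] for o in([.5,0],[-.5,0],[0,.5],[0,-.5])])
    r=cv2.minAreaRect(P.astype(np.float32));print(n,r,m.sum());
    b=cv2.boxPoints(r);
    w,h=r[1];a=np.radians(r[2]);a=a if h>w else a-np.pi/2
    pose=(r[0][0],r[0][1],a);print(pose);ps.append(pose)
    roi=(205,140,345,225) if n=="top" else (265,215,430,315)
    overlay(c,pose,f"pics/{n}_ov.png",f=5 if n=="top" else 4.5,roi=roi)
E
```

```text
top ((552.3944702148438, 127.03507232666016), (166.71217346191406, 384.3237609863281), 17.210500717163086) 3252
(552.3944702148438, 127.03507232666016, np.float64(0.3003799034313412))
scene ((559.05517578125, 127.59381866455078), (179.59315490722656, 388.983642578125), 13.680060386657715) 4933
(559.05517578125, 127.59381866455078, np.float64(0.2387620956188257))
```

View pics/top_ov.png

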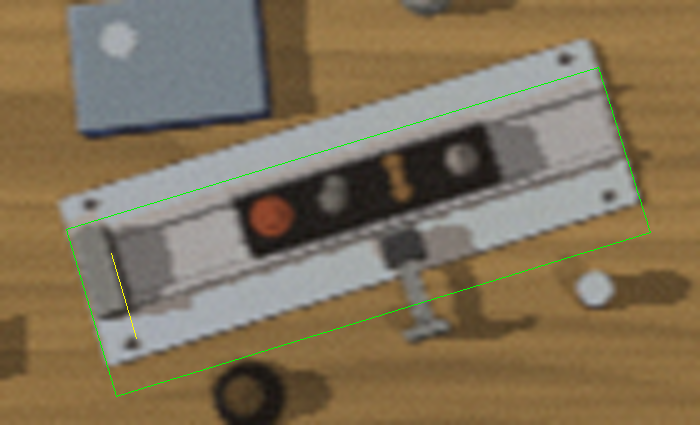

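View pics/scene_ov.png

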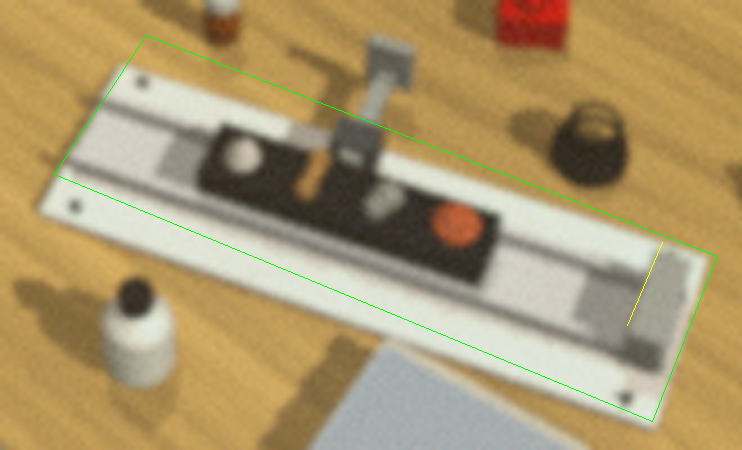

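Both overlays are shifted because the keeper got into the mask, but the plate corners are clear. I read them off the crops: top at (60,202), (593,40), (643,204), (110,366); scene at (118,66), (38,210), (656,427), (715,256). I'll fit the pose to these.

```bash
cat > fit.py <<'E'
from h import *
from scipy.optimize import least_squares
ct=dict(np.load("top0.npz"));cs=dict(np.load("scene0.npz"))
A=lambda q,f,o:(np.array(q)+.5)/f-.5+o
qt=A([[60,202],[593,40],[643,204],[110,366]],5,[205,140]); mt=[[60,190,8],[60,-190,8],[-60,-190,8],[-60,190,8]]
qs=A([[118,66],[38,210],[656,427],[715,256]],4.5,[265,215]); ms=[[-60,-190,8],[60,-190,8],[60,190,8],[-60,190,8]]
ft=lambda p:(proj(ct,r2w(p,mt))-qt).ravel()
fs=lambda p:(proj(cs,r2w(p,ms))-qs).ravel()
for nm,f in(("top",ft),("scene",fs),("both",lambda p:np.r_[ft(p),fs(p)])):
    r=least_squares(f,[560,127,.27]);print(nm,r.x.round(4),r.fun.round(1))
p=r.x;np.save("pose.npy",p)
def w2r(w):
    a=p[2];d=np.atleast_2d(w)[:,:2]-p[:2];return np.c_[d@[np.cos(a),np.sin(a)],d@[-np.sin(a),np.cos(a)]]
print("rear",w2r(ray_at(ct,A([[485,124],[500,182]],5,[205,140]),42)).round(1))
print("front",w2r(ray_at(ct,A([[235,200],[252,258]],5,[205,140]),42)).round(1))
print("scene rear/front",w2r(ray_at(cs,A([[222,125],[201,172],[500,213],[480,262]],4.5,[265,215]),42)).round(1))
print("stop face top edge",w2r(ray_at(ct,A([[108,232],[130,302]],5,[205,140]),44)).round(1))
print("tab top outer", w2r(ray_at(ct,A([[405,338],[448,326]],5,[205,140]),56)).round(1), w2r(ray_at(cs,A([[370,37],[416,48]],4.5,[265,215]),56)).round(1))
print("vial",w2r(ray_at(ct,A([[594,288]],5,[205,140]),50)).round(1),"eyep",w2r(ray_at(ct,A([[248,396]],5,[205,140]),35)).round(1))
for nm,q in dict(homerear=[0,-16,27],rearstart=[0,-130,40],tab=[-114,-26,36]).items():print(nm,r2w(p,[q]).round(1))
E
python3 fit.py
```

```text
top [5.716428e+02 1.311770e+02 2.988000e-01] [ 0.1 -0.4 -0.2 -0.1  0.1  0.2  0.   0.4]
scene [5.736031e+02 1.318698e+02 3.072000e-01] [ 0.6 -0.3  0.2  0.4  0.5  0.1 -1.2  0. ]
both [5.727227e+02 1.314964e+02 3.033000e-01] [ 0.  -0.4 -0.5 -0.7 -0.  -0.4  0.1  0.3  0.9 -0.8  0.3 -0.1  0.3 -0.1
 -1.2 -0. ]
rear [[  18.5 -102.2]
 [ -22.  -100.2]]
front [[ 19.2  72.8]
 [-21.5  73.2]]
scene rear/front [[ -16.2 -103.1]
 [  19.9 -101.4]
 [ -19.1   70.1]
 [  16.9   69.6]]
stop face top edge [[ 23.5 159.6]
 [-25.8 159. ]]
tab top outer [[-104.4   -9.3]
 [-105.3  -38.8]] [[-102.3  -40.8]
 [-104.9  -11.9]]
vial [[-109.6 -138.9]] eyep [[-108.6  103.3]]
homerear [[577.5 116.2  27. ]]
rearstart [[611.6   7.4  40. ]]
tab [[471.7  72.6  36. ]]
```

Both cameras agree: the rail is at (572.7, 131.5) with yaw 0.303, and its stop face measures y≈159.5. The row's rear is at rail y≈-102 and its front at ≈73. With the tool turned -34.7° about its z, tool x is rail -x and tool y is rail +y.

Call:
{"method": "jog_arm", "body": {"motion": [[0,0,-8.7,0,0,0,0],[0,0,-8.7,0,0,0,0],[0,0,-8.7,0,0,0,0],[0,0,-8.6,0,0,0,0],[0,0,0,-17.5,-54,0,0],[0,0,0,-17.5,-54,0,0],[0,0,0,-17.5,-54,0,0],[0,0,0,-17.5,-54,0,0],[0,0,0,-17.5,-54,0,0],[0,0,0,-17.5,-54,0,0]]}}

```text
t: 2.25
eef_pos: [383.7, 317.5, 292.5]
tcp_rot: [3.141, 0.001, -2.838]
ft_force: [0.1, 0.3, 0.1]
opening: 0.021
grip_force: 0.0
```

```bash
cat > st.py <<'E'
from h import *
p=np.load("pose.npy");s=env.state();a=p[2];d=np.array(s["eef_pos"][:2])-p[:2]
print("t",round(s["t"],2),"rail x,y",round(d@[np.cos(a),np.sin(a)],1),round(d@[-np.sin(a),np.cos(a)],1),"tip z",round(s["eef_pos"][2]-env.nose_length,1),"yawerr deg",np.degrees((s["tcp_rot"][2]-a-np.pi+np.pi)%(2*np.pi)-np.pi).round(2),np.round(s["tcp_rot"],3))
F=np.array(s["ft_force"]);print("F rail",(F[:2]@[np.cos(a),np.sin(a)]).round(1),(F[:2]@[-np.sin(a),np.cos(a)]).round(1),F[2].round(1),"open",round(s["opening"],3),np.round(s["joints"],2))
E
python3 st.py
```

```text
t 2.25 rail x,y -124.8 233.9 tip z 214.9 yawerr deg 0.04 [ 3.141e+00  1.000e-03 -2.838e+00]
F rail 0.2 0.3 0.1 open 0.021 [ 0.56  0.31  1.86  0.    0.97 -1.32]
```

Call:
{"method": "jog_arm", "body": {"motion": [[0,0,0,-15.6,-48,12,0],[0,0,0,-15.6,-48,12,0],[0,0,0,-15.6,-48,12,0],[0,0,0,-15.6,-48,12,0],[0,0,0,-15.6,-48,12,0],[0,0,0,-15.6,-48,12,0],[0,0,0,-15.6,-48,12,0],[0,0,0,-15.6,-48,12,0],[0,0,0,0,0,0,0]]}}

```text
t: 3.38
eef_pos: [618.0, -12.8, 194.9]
tcp_rot: [3.141, -0.001, -2.841]
ft_force: [-0.4, 0.3, 0.4]
opening: 0.006
grip_force: 0.0
```

```bash
python3 st.py
```

```text
t 3.38 rail x,y 0.1 -151.2 tip z 117.3 yawerr deg -0.16 [ 3.141e+00 -1.000e-03 -2.841e+00]
F rail -0.3 0.4 0.4 open 0.006 [-0.13  0.59  1.67 -0.    0.88 -2.  ]
```

Call:
{"method": "jog_arm", "body": {"motion": [[0,0,0,0,0,30,0],[0,0,0,0,0,30,0],[0,0,0,0,0,20,0],[0,0,0,0,0,10,0],[0,0,0,0,0,7,0],[0,0,0,0,0,0,0],[0,0,0,0,0,0,0]]}}

```text
t: 4.25
eef_pos: [617.1, -10.0, 99.9]
tcp_rot: [-3.141, 0.001, -2.838]
ft_force: [-0.9, 1.0, 0.8]
opening: 0.003
grip_force: 0.0
```

```bash
python3 st.py; python3 - <<'E'
from h import *
p=np.load("pose.npy");c=env.read_camera("scene")
overlay(c,p,"pics/s1.png",f=4.5,roi=(265,205,430,315))
E
```

```text
t 4.25 rail x,y 0.1 -148.3 tip z 22.3 yawerr deg 0.04 [-3.141e+00  1.000e-03 -2.838e+00]
F rail -0.5 1.2 0.8 open 0.003 [-0.12  0.72  1.74  0.    0.69 -2.  ]
```

View pics/s1.png

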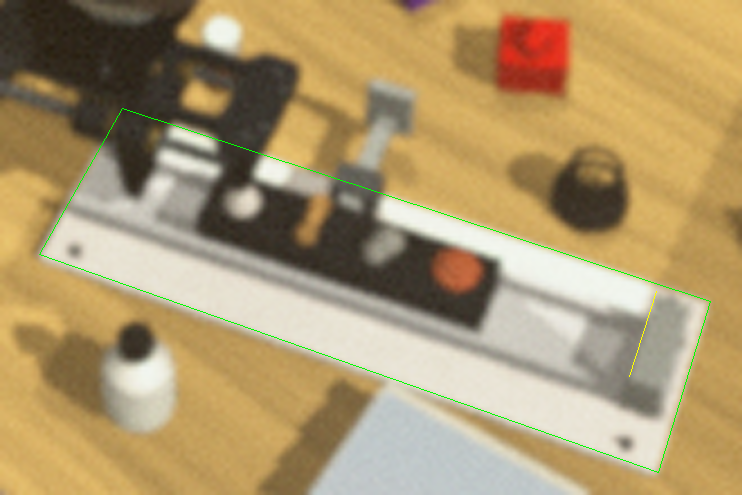

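The scene view shows the overlay matching the plate. The closed fingers, at about (140,180) in the crop, stand in the channel behind the row. I'll start pushing gently.

Call:
{"method": "jog_arm", "body": {"motion": [[0,0,0,0,10,0,0],[0,0,0,0,10,0,0],[0,0,0,0,7,0,0],[0,0,0,0,3,0,0],[0,0,0,0,3,0,0],[0,0,0,0,4,0,0],[0,0,0,0,5,0,0],[0,0,0,0,5,0,0],[0,0,0,0,5,0,0],[0,0,0,0,5,0,0]]}}

```text
t: 5.55
eef_pos: [599.7, 44.6, 99.3]
tcp_rot: [3.142, 0.0, -2.838]
ft_force: [0.3, -2.3, -0.6]
opening: 0.006
grip_force: 1.1
```

```bash
python3 st.py
```

```text
t 5.55 rail x,y -0.2 -91.0 tip z 21.7 yawerr deg 0.03 [ 3.142  0.    -2.838]
F rail -0.4 -2.3 -0.6 open 0.006 [-0.04  0.7   1.78  0.    0.66 -1.91]
```

Call:
{"method": "jog_arm", "body": {"motion": [[0,0,0,0,5,0,0],[0,0,0,0,5,0,0],[0,0,0,0,5,0,0],[0,0,0,0,5,0,0],[0,0,0,0,5,0,0],[0,0,0,0,5,0,0]]}}

```text
t: 6.3
eef_pos: [590.7, 73.3, 99.2]
tcp_rot: [3.142, 0.0, -2.838]
ft_force: [0.9, -2.3, -0.5]
opening: 0.007
grip_force: 1.1
```

```bash
python3 st.py
```

```text
t 6.3 rail x,y -0.2 -60.9 tip z 21.6 yawerr deg 0.03 [ 3.142  0.    -2.838]
F rail 0.2 -2.4 -0.5 open 0.007 [ 0.01  0.7   1.79  0.    0.65 -1.86]
```

Call:
{"method": "jog_arm", "body": {"motion": [[0,0,0,0,5,0,0],[0,0,0,0,5,0,0],[0,0,0,0,5,0,0],[0,0,0,0,4,0,0],[0,0,0,0,3,0,0],[0,0,0,0,2,0,0],[0,0,0,0,2,0,0],[0,0,0,0,2,0,0]]}}

```text
t: 7.3
eef_pos: [582.4, 99.7, 99.2]
tcp_rot: [3.142, 0.0, -2.838]
ft_force: [0.6, -2.0, 0.3]
opening: 0.004
grip_force: 1.1
```

```bash
python3 st.py
```

```text
t 7.3 rail x,y -0.2 -33.2 tip z 21.6 yawerr deg 0.02 [ 3.142  0.    -2.838]
F rail -0.1 -2.0 0.3 open 0.004 [ 0.06  0.69  1.8   0.    0.64 -1.82]
```

Call:
{"method": "jog_arm", "body": {"motion": [[0,0,0,0,1,0,0],[0,0,0,0,1,0,0]]}}

```text
t: 7.55
eef_pos: [581.9, 101.7, 99.2]
tcp_rot: [3.142, 0.0, -2.838]
ft_force: [0.7, -3.1, -0.6]
opening: 0.006
grip_force: 1.1
```

Call:
{"method": "jog_arm", "body": {"motion": [[0,0,0,0,1,0,0],[0,0,0,0,1,0,0]]}}

```text
t: 7.8
eef_pos: [581.3, 103.6, 99.2]
tcp_rot: [3.142, 0.0, -2.838]
ft_force: [0.8, -2.5, 1.1]
opening: 0.004
grip_force: 1.1
```

Call:
{"method": "jog_arm", "body": {"motion": [[0,0,0,0,1,0,0],[0,0,0,0,1,0,0]]}}

```text
t: 8.05
eef_pos: [580.6, 105.5, 99.2]
tcp_rot: [3.142, 0.0, -2.838]
ft_force: [0.1, -1.5, 0.0]
opening: 0.006
grip_force: 1.1
```

Call:
{"method": "jog_arm", "body": {"motion": [[0,0,0,0,1,0,0],[0,0,0,0,0,0,0]]}}

```text
t: 8.3
eef_pos: [580.3, 106.5, 99.2]
tcp_rot: [3.141, -0.0, -2.838]
ft_force: [0.5, -0.9, -0.2]
opening: 0.005
grip_force: 0.5
```

Call:
{"method": "jog_arm", "body": {"motion": [[0,0,0,0,1,0,0],[0,0,0,0,1,0,0]]}}

```text
t: 8.55
eef_pos: [579.7, 108.3, 99.2]
tcp_rot: [3.142, 0.0, -2.838]
ft_force: [-0.1, -1.9, 0.1]
opening: 0.004
grip_force: 1.1
```

Call:
{"method": "jog_arm", "body": {"motion": [[0,0,0,0,1,0,0],[0,0,0,0,1,0,0]]}}

```text
t: 8.8
eef_pos: [579.4, 109.8, 99.3]
tcp_rot: [-3.141, 0.001, -2.837]
ft_force: [2.6, -11.2, 0.4]
opening: 0.004
grip_force: 5.9
```

```bash
python3 st.py; python3 - <<'E'
from h import *
p=np.load("pose.npy");c=env.read_camera("scene")
overlay(c,p,"pics/s2.png",f=4.5,roi=(265,205,430,315))
E
```

```text
t 8.8 rail x,y -0.1 -22.7 tip z 21.7 yawerr deg 0.05 [-3.141e+00  1.000e-03 -2.837e+00]
F rail -0.9 -11.5 0.4 open 0.004 [ 0.08  0.69  1.81 -0.    0.64 -1.8 ]
```

View pics/s2.png

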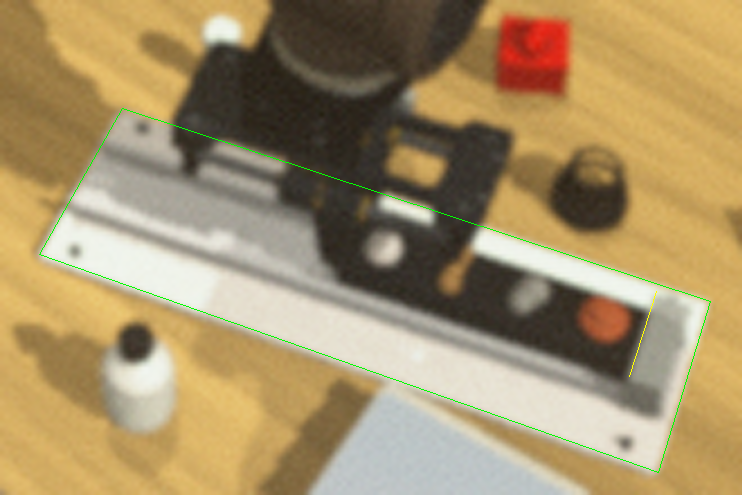

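The force rose to 11 N at rail y≈-22.7, and the picture shows the leading carrier flush against the stop at (650,320). I'll press slightly more, back off, lift and move round to the keeper tab.

Call:
{"method": "jog_arm", "body": {"motion": [[0,0,0,0,0.8,0,0],[0,0,0,0,0,0,0],[0,0,0,0,-3,0,0],[0,0,0,0,-12,0,0],[0,0,0,0,-12,0,0],[0,0,0,0,0,-25,0],[0,0,0,0,0,-40,0],[0,0,0,0,0,-30,0],[0,0,0,0,0,0,0],[0,0,0,35,6,0,0]]}}

```text
t: 10.1
eef_pos: [552.4, 80.0, 193.4]
tcp_rot: [-3.142, 0.001, -2.838]
ft_force: [-0.4, -0.6, 0.4]
opening: 0.003
grip_force: 0.0
```

Call:
{"method": "jog_arm", "body": {"motion": [[0,0,0,40,6,0,0],[0,0,0,40,6,0,0],[0,0,0,30,4,0,0],[0,0,0,0,0,0,0],[0,0,0,0,0,0,0]]}}

```text
t: 10.72
eef_pos: [442.9, 62.7, 193.9]
tcp_rot: [3.142, 0.0, -2.838]
ft_force: [0.4, -0.0, 0.7]
opening: 0.004
grip_force: 0.0
```

```bash
python3 st.py; python3 - <<'E'
from h import *
p=np.load("pose.npy");c=env.read_camera("scene")
home=[[-20,-16,42],[20,-16,42],[20,160,42],[-20,160,42]]
overlay(c,p,"pics/s3.png",f=4.5,roi=(265,205,430,315),extra=[(home,(255,0,255)),([[-105,-41,56],[-105,-11,56]],(255,255,0))])
E
```

```text
t 10.72 rail x,y -144.5 -26.9 tip z 116.3 yawerr deg 0.01 [ 3.142  0.    -2.838]
F rail 0.3 -0.1 0.7 open 0.004 [-0.01  0.39  2.09  0.    0.66 -1.88]
```

View pics/s3.png

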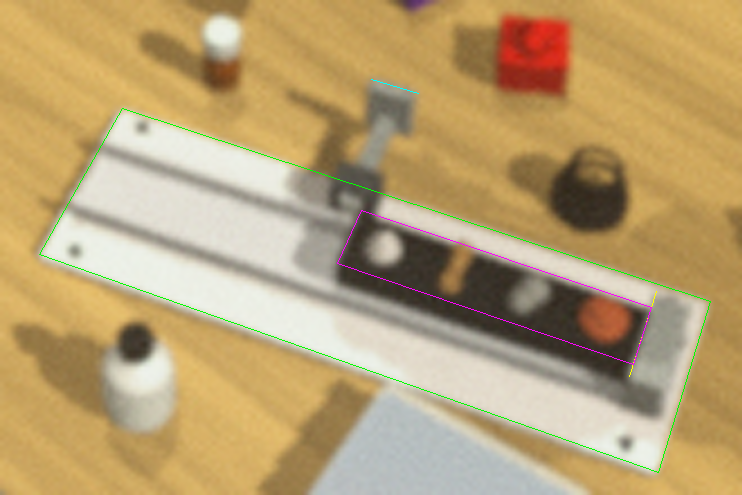

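The picture shows the row matching the predicted home outline, and the tab's outer edge on the cyan line (x≈-105). I'll descend behind the tab and push it.

Call:
{"method": "jog_arm", "body": {"motion": [[0,0,0,0,0,30,0],[0,0,0,0,0,30,0],[0,0,0,0,0,20,0],[0,0,0,0,0,9,0],[0,0,0,0,0,0,0],[0,0,0,-8,0,0,0],[0,0,0,-8,0,0,0],[0,0,0,-5,0,0,0],[0,0,0,-4,0,0,0],[0,0,0,-4,0,0,0]]}}

```text
t: 12.02
eef_pos: [469.7, 71.5, 105.3]
tcp_rot: [3.141, -0.0, -2.838]
ft_force: [-1.3, -1.5, 0.8]
opening: 0.003
grip_force: 0.8
```

```bash
python3 st.py
```

```text
t 12.03 rail x,y -116.2 -26.4 tip z 27.7 yawerr deg 0.04 [ 3.141 -0.    -2.838]
F rail -1.7 -1.0 0.8 open 0.003 [ 0.01  0.59  2.09  0.    0.47 -1.86]
```

Call:
{"method": "jog_arm", "body": {"motion": [[0,0,0,-4,0,0,0],[0,0,0,-4,0,0,0],[0,0,0,-4,0,0,0],[0,0,0,-4,0,0,0],[0,0,0,-4,0,0,0]]}}

```text
t: 12.65
eef_pos: [489.0, 77.6, 105.2]
tcp_rot: [3.141, -0.0, -2.838]
ft_force: [-1.6, -0.1, 0.8]
opening: 0.005
grip_force: 0.8
```

```bash
python3 st.py
```

```text
t 12.65 rail x,y -96.0 -26.5 tip z 27.6 yawerr deg 0.03 [ 3.141 -0.    -2.838]
F rail -1.6 0.4 0.8 open 0.005 [ 0.02  0.6   2.04  0.    0.5  -1.85]
```

Call:
{"method": "jog_arm", "body": {"motion": [[0,0,0,-4,0,0,0],[0,0,0,-4,0,0,0],[0,0,0,-4,0,0,0],[0,0,0,-3,0,0,0],[0,0,0,-2,0,0,0],[0,0,0,-2,0,0,0],[0,0,0,-1,0,0,0]]}}

```text
t: 13.52
eef_pos: [508.0, 83.5, 105.2]
tcp_rot: [3.142, 0.0, -2.838]
ft_force: [-2.2, -0.2, 0.5]
opening: 0.003
grip_force: 0.8
```

Call:
{"method": "jog_arm", "body": {"motion": [[0,0,0,-1,0,0,0],[0,0,0,-1,0,0,0]]}}

```text
t: 13.78
eef_pos: [509.8, 84.0, 105.2]
tcp_rot: [3.142, -0.0, -2.838]
ft_force: [-1.7, 0.4, -0.8]
opening: 0.006
grip_force: 0.8
```

Call:
{"method": "jog_arm", "body": {"motion": [[0,0,0,-1,0,0,0],[0,0,0,-1,0,0,0]]}}

```text
t: 14.02
eef_pos: [511.0, 84.5, 105.2]
tcp_rot: [3.141, -0.002, -2.838]
ft_force: [-8.0, -5.6, 5.2]
opening: 0.002
grip_force: 4.3
```

```bash
python3 st.py
```

```text
t 14.03 rail x,y -72.9 -26.4 tip z 27.6 yawerr deg 0.04 [ 3.141e+00 -2.000e-03 -2.838e+00]
F rail -9.3 -2.9 5.2 open 0.002 [ 0.04  0.62  1.98 -0.    0.54 -1.84]
```

Limit reached: the force rose at x≈-73, as expected. I'll press a bit more, back off, lift clear and check.

Call:
{"method": "jog_arm", "body": {"motion": [[0,0,0,-0.8,0,0,0],[0,0,0,0,0,0,0],[0,0,0,4,0,0,0],[0,0,0,15,0,0,0],[0,0,0,20,0,0,0],[0,0,0,0,0,-30,0],[0,0,0,0,0,-40,0],[0,0,0,0,0,-30,0],[0,0,0,40,0,0,0],[0,0,0,0,0,0,0]]}}

```text
t: 15.28
eef_pos: [434.7, 60.8, 205.5]
tcp_rot: [3.141, -0.0, -2.838]
ft_force: [0.6, 0.3, 0.3]
opening: 0.006
grip_force: 0.0
```

```bash
python3 st.py; python3 - <<'E'
from h import *
p=np.load("pose.npy");c=env.read_camera("scene")
home=[[-20,-16,42],[20,-16,42],[20,160,42],[-20,160,42]]
overlay(c,p,"pics/s4.png",f=4.5,roi=(265,205,430,315),extra=[(home,(255,0,255)),([[-62,-41,56],[-62,-11,56]],(255,255,0))])
E
```

```text
t 15.28 rail x,y -152.8 -26.2 tip z 127.9 yawerr deg 0.0 [ 3.141 -0.    -2.838]
F rail 0.6 0.1 0.3 open 0.006 [-0.01  0.36  2.1   0.    0.68 -1.89]
```

View pics/s4.png

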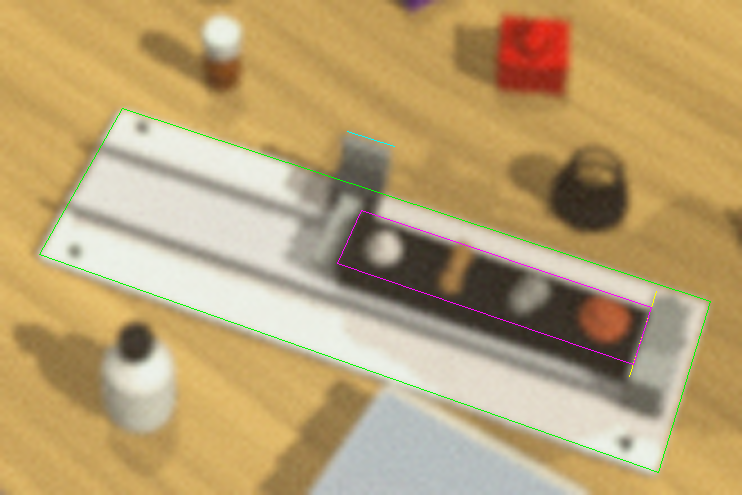

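The keeper bar at (340,235) lies across the channel behind the home row. The tab sits on the "fully in" line, and the vial, eyepiece, solvent bottle and box haven't moved. I'm handing it in.

```bash
python3 -c "
from cell import env
print(env.job_done())"
```

```text
the job is handed in; nothing more can be done
None
```

The row of four carriers is fully home against the end stop, the keeper is pushed all the way in behind it, and the job was handed in at about 15 s of the 45 s allowed.

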